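# Draw the vent flap shut with the hook pole

### The job

Take the hook pole from its rest, drop its hook into the ring eye high on the open vent flap of the counter screen and draw the flap shut until the catch snaps in and holds it, feeling your way and never loading the flap or screen with more than 22 N. Then unhook and lay the pole back in its rest, hook end the same way round, let go, and leave the flap shut. Work the screen only with the pole, and leave the small things on the credenza where they are.

Things in the scene. Friction and masses are not known exactly. Their poses are not given: they have to be found in the camera images.
- pole: Hook pole, 294 mm long, 110-180 g, loose. Wooden handle 18 x 18 mm from 160 mm behind to 60 mm ahead of the origin; then a 7 mm steel rod to 130 mm ahead, turned square DOWN there as a hook finger. Origin on the handle's axis near the balance point: grip here from above, 30 mm either side is clear of the rest. x along the pole to the hook, y sideways (close the fingers along it), z up.
- pole_hook (a point): Point on the centre line of the hook finger (7 mm thick), 130 mm ahead of the pole's origin and 20 mm below the handle's axis; the finger ends 20 mm lower. Axes as the pole's.
- rest: Fixed wooden rest for the pole: 220 x 50 mm foot with two forks, 100 mm behind and 50 mm ahead of its origin along x. Forks 12 mm thick; notches about 25 mm wide at the floor, flared upwards, floor 60 mm and cheek tops 82 mm above the table. Origin on the table; x points the way the pole's hook end lies, z up.
- rest_seat (a point): Where the pole's origin lies, within 6 mm along x, when the pole is in both forks of the rest: 69 mm above the table. Axes as the rest's.
- screen: Fixed upright counter screen, steel frame 354 mm wide and 287 mm high on a 110 mm deep foot, two 20 mm posts centred 167 mm either side of its middle. Origin: middle of the foot, on the table. y along its width, z up, its front looks along -x. Lower half: louvred panel. Upper half, between the posts: the vent flap, with nothing over it.
- flap_hinge (a point): Middle of the flap's hinge line, 145 mm above the table; the hinge runs along the screen's y; axes as the screen's. Hinge spring and friction hold the flap where it is between about 0.43 and 0.72 rad; pulling it shut takes 2 to 7 N at the ring, rising as it closes; let go uncaught, it springs open again beyond 0.25. Against the stop the pull climbs some 2 N per mm of hand travel.
- flap (a joint): Angle of the vent flap (264 x 118 mm, hinged at its lower edge), rad: 0 = upright, grows leaning back (to the screen's +x); starts 0.48 to 0.66. From 0.3 to 0.13 on, a sprung catch is ridden over (9 to 14 N in all at the ring); it snaps in, the pull drops; 2 mm on is a hard stop. The catch sits in a slotted hole: the stop is anywhere from -0.08 to 0.08 rad, not known beforehand.
- ring_eye (a point): Centre of the steel ring eye on the flap's front, mid-width: hole 26 mm, wire 6 mm. In the flap's frame (z from hinge to upper edge, x to its back; this point's axes) it is 112 mm along z and 32 mm along -x from the hinge. The hole opens upwards: its axis is z tilted 0.3 rad to -x, so stays within 0.37 rad of vertical. Its stem joins it to the flap on the +x side.
- turntable: Rotating clear acrylic stand, disc 160 mm across, top 36 mm above the table; origin on the table at its centre. Bystander, carries the lipsticks.
- lipstick0: Black plastic lipstick tube, 21 mm thick, 74 mm high, upright on the turntable, bystander; origin at the centre of its underside.
- lipstick1: Black plastic lipstick tube, 21 mm thick, 74 mm high, upright on the turntable, bystander; origin at the centre of its underside.
- lipstick2: Black plastic lipstick tube, 21 mm thick, 74 mm high, upright on the turntable, bystander; origin at the centre of its underside.
- compact: Round aluminium compact mirror, 70 mm across, 14 mm high, bystander; origin at the centre of its underside.
- ring_dish: White ceramic ring dish, 90 mm across, 25 mm high, bystander; origin at the centre of its underside.
- tealight: Empty glass tealight holder, 68 mm across, 55 mm high, bystander; origin at the centre of its underside.

How it is judged:
By the outcome, as a careful person would: the job done as asked, in the order asked, and still so for the second after the job is handed in, with the robot touching nothing.
It also fails if it takes over 72 s, if anything falls off the work surface, if the arm or the gripper's body presses on something with over 40 N, if the wrist force passes 120 N, or if a joint passes its speed limit or range.

### The arm

A 6-joint arm with a two-finger parallel gripper is mounted at the origin on the work surface. World frame = base frame: x ahead of the robot, y to its left, z up, the work surface at z = 0. Lengths are in m, angles in rad, forces in N, time in s.
With the tool pointing down it reaches from about 0.275 to 0.725 m from the base axis. Payload 15.9 kg.
Tool frame: the origin (TCP) lies on the mounting face of the last link; the fingertips stand 173 mm ahead of it and the grasp point (between the pads) lies 155 mm ahead of it (manip.hold_point_z is the distance from the TCP to the grasp point, in m); z points along the fingers, y is the line along which they close (so a half turn about z gives the same grasp; the last joint's range is limited). The gripper opens to 85 mm and grips with 20 to 120 N. Pads are 22 mm wide; open, the fingers measure 114 mm over their backs; the gripper's body (76 mm by 85 mm) begins 54 mm behind the grasp point. The pads swing forward as they close: fully open they stand 13 mm farther back than shut.
Start: joints at [1.345, 0.213, -0.034, 1.323, 0, 1.571], TCP at [0.112, 0.487, 0.405] pointing down, gripper open.
Joint ranges: [-2.98, 2.98], [-0.74, 1.72], [-1.14, 1.35], [-2.1, 2.04], [-1.57, 1.44], [-3.14, 3.14]. Speed limits (rad/s): [1.89, 1.89, 2.39, 2.57, 3.14, 3.14].

### API

Orientations are given as a 3x3 rotation matrix whose columns are the frame's x, y, z axes.
In Python, from station import sense, optics, ticket, manip gives the robot as it stands. The module is installed in compiled form; this text tells all that it offers.
- The arm moves only by the tool arm_command, never from a script. Its argument "motion" is text: rows parted by semicolons, each of 5 numbers parted by spaces: the shift along the tool's x, y, z in m, then the turn about the tool's z in units of 6 degrees (1.0 is 6 degrees), then the finger opening in m, from 0 to 0.0854. A call has exactly 10 rows; each row is the pose to reach, as a shift and turn from the pose commanded when the call began, along the tool's axes at that moment; what a row does not reach only later rows make up. A row lasts 1/12 s, in which the tool goes at most 41.7 mm and 7.16 degrees, less where a joint would pass 70% of its speed; a pose out of reach is approached as far as the arm can. A call with a gripper value outside its range is refused whole. The fingers move at their own pace and stop on an object; "squeeze" is the grip in N (left out, the last holds). Time passes only in rows, so rows that repeat a pose let the fingers close, or fill a call up. It gives the time, the measured TCP pose, the force, the opening and the grip force at its end, in the units of the state.
- sense(): the state, without advancing time (a new reading comes with each control period).
- optics.read_camera(name): name is "scene" or "top"; returns a dict with "img" (400x640x3 uint8, red, green, blue), "intrinsics" (3x3 intrinsics, pixels), "k1" (the pictures are not rectified: a ray, as slopes to the right and down, at radius r is drawn at 1 + k1 r^2 times it, then the intrinsics apply), "eye" and "orientation" of the camera in the world. Camera axes: x right, y down, z forward; pixel columns grow to the right and rows downward; lengths in m; the calibration is good to about 2 mm. A picture is of the moment at which its call begins. There is no depth.
- ticket.job_done(): hands the job in; it is judged then, once.
Trained networks look in the newest picture that a camera, given by its name, has taken for a name from the list of things; names that differ only in an ending like _2 or _b are one class to them, and where a whole thing is asked for, a point or a joint stands for the part that bears it (a point fixed in the world has none). Each returns a list of dicts, best first, with "conf" (0 to 1); they miss things now and then, are a little off and sometimes report something else, mostly with a low value. They report only what shows in the picture. A call takes as long as a camera call.
- optics.outline_of(camera, name): "pixels" (400x640 bool, what is visible of it) and "box" ([left, top, right, bottom] in pixels, round what is visible of it).
- optics.tip_of(camera, name): "at" ([column, row] in pixels: a listed point, or the origin of a listed thing).
The state is a dict: "time": time; "joint_pos": joint angles; "joint_vel": joint speeds; "joint_torque": joint torques, N m; "eef_pos": TCP position; "tcp_rot": TCP orientation; "force": force on the tool from outside, world axes, zero at the start; "wrist_torque": the same for the moment, N m; "gripper_width": opening from 0.0 (shut) to 1.0 (fully open); "gripper_force": force on a finger pad.
Only numpy, scipy, OpenCV 4.12 (cv2) and the standard library are available. Lean on these libraries where they do the work, as an engineer would, in place of code of your own. Each camera call takes 0.05 s, during which the arm holds its last target. There are 200 camera calls.

## Working session

There is one attempt and no reset: what is moved stays moved. The work goes in short steps, Python scripts to look and compute and a tool call to move; the robot and the scene stay as the last step left them, time stands still between calls to the robot, and variables do not carry over. Pictures are saved under pics/ and viewed, at most 12 in all, crops included, and the job is handed in when it is done.

Besides the shell and the picture viewer there is one more tool, called by a JSON object that holds its "api" and its "payload". arm_command: Moves the arm, as the interface text tells. Its arguments: {"type":"object","properties":{"motion":{"type":"string"},"squeeze":{"type":"number"}},"required":["motion"]}

```bash
mkdir -p pics; cat > h.py <<'E'
import numpy as np, cv2
from station import sense, optics, ticket, manip
def cam(n):
    c=optics.read_camera(n); return c
def ray(c,px):
    K=np.array(c["intrinsics"]);k=c["k1"]
    d=np.array([(px[0]-K[0,2])/K[0,0],(px[1]-K[1,2])/K[1,1]]);s=d.copy()
    for _ in range(30): s=d/(1+k*(s@s))
    v=np.array(c["orientation"])@np.array([s[0],s[1],1.]); return np.array(c["eye"]),v/np.linalg.norm(v)
def at_z(c,px,z):
    o,v=ray(c,px); return o+v*(z-o[2])/v[2]
def proj(c,p):
    K=np.array(c["intrinsics"]);q=np.array(c["orientation"]).T@(np.array(p)-np.array(c["eye"]))
    s=q[:2]/q[2];s=s*(1+c["k1"]*(s@s));return K[:2,:2]@s+K[:2,2]
def tri(a,pa,b,pb):
    A=np.zeros((3,3));y=np.zeros(3);R=[ray(a,pa),ray(b,pb)]
    for o,v in R:
        P=np.eye(3)-np.outer(v,v);A+=P;y+=P@o
    x=np.linalg.solve(A,y);return x,[round(float(np.linalg.norm((np.eye(3)-np.outer(v,v))@(x-o)))*1000,1) for o,v in R]
E
python3 - <<'E'
from h import *
np.set_printoptions(precision=4,suppress=True)
s=sense();print({k:s[k] for k in("time","eef_pos","tcp_rot","force","gripper_width")},manip.hold_point_z)
C={n:cam(n) for n in("scene","top")}
for n,c in C.items():
    cv2.imwrite(f"pics/{n}0.png",c["img"][:,:,::-1]);print(n,c["eye"],c["orientation"],c["k1"],c["intrinsics"][0])
for t in "pole pole_hook rest rest_seat screen flap_hinge ring_eye turntable lipstick0 compact ring_dish tealight".split():
    r={n:optics.tip_of(n,t) for n in C}
    for n in C:print(t,n,[(np.round(d["at"],1).tolist(),round(d["conf"],2)) for d in r[n][:3]])
    if r["scene"] and r["top"]: print("   ",*tri(C["scene"],r["scene"][0]["at"],C["top"],r["top"][0]["at"]))
E
```

```text
{'time': 0.0, 'eef_pos': array([0.1119, 0.4872, 0.4042]), 'tcp_rot': array([[-0.9746,  0.2239, -0.0002],
       [ 0.2239,  0.9746, -0.0011],
       [-0.    , -0.0011, -1.    ]]), 'force': array([0.4044, 0.513 , 0.1585]), 'gripper_width': 1.0034738134444214} 0.1547
scene [1.2023 0.8138 0.7586] [[-0.7119  0.3805 -0.5903]
 [ 0.7022  0.3968 -0.5911]
 [ 0.0093 -0.8353 -0.5497]] -0.016757866522506135 [435.622    0.     314.9095]
top [0.4844 0.152  1.1889] [[-0.0149 -0.9975  0.0697]
 [-0.9999  0.0152  0.0041]
 [-0.0052 -0.0696 -0.9976]] -0.006339673824241615 [381.769    0.     314.1324]
pole scene [([355.2, 245.1], 0.9), ([441.1, 283.8], 0.6)]
pole top [([277.8, 229.9], 0.89)]
    [0.4944 0.2608 0.0655] [4.9, 4.9]
pole_hook scene [([312.1, 261.4], 0.66)]
pole_hook top [([298.8, 189.2], 0.91)]
    [0.6095 0.2056 0.045 ] [4.7, 4.7]
rest scene [([353.7, 261.8], 0.56)]
rest top [([283.6, 231.0], 0.64), ([217.4, 261.4], 0.55)]
    [0.489  0.2517 0.0007] [1.7, 1.7]
rest_seat scene [([356.2, 247.4], 0.95), ([354.9, 265.1], 0.55)]
rest_seat top [([279.7, 232.1], 0.92)]
    [0.4871 0.2574 0.052 ] [3
[... 449 characters left out ...]
0098] [1.2, 1.2]
lipstick0 scene [([377.3, 293.3], 0.75), ([396.1, 315.7], 0.66), ([415.1, 298.1], 0.5)]
lipstick0 top [([210.9, 200.4], 0.59), ([213.2, 224.0], 0.43), ([234.0, 205.4], 0.42)]
    [0.5952 0.4366 0.0873] [24.6, 24.6]
compact scene [([440.9, 283.1], 0.89)]
compact top [([215.6, 262.4], 0.67), ([432.5, 195.7], 0.5)]
    [0.3953 0.4621 0.0035] [1.8, 1.8]
ring_dish scene [([247.0, 279.7], 0.95), ([356.1, 247.9], 0.57), ([413.2, 296.0], 0.19)]
ring_dish top [([325.0, 151.7], 0.9), ([278.5, 225.9], 0.67)]
    [0.7383 0.1167 0.0051] [5.3, 5.3]
tealight scene [([315.2, 222.9], 0.91)]
tealight top [([351.0, 250.7], 0.62), ([433.0, 194.2], 0.46)]
    [ 0.4255  0.042  -0.0087] [2.9, 2.9]
```

View pics/scene0.png

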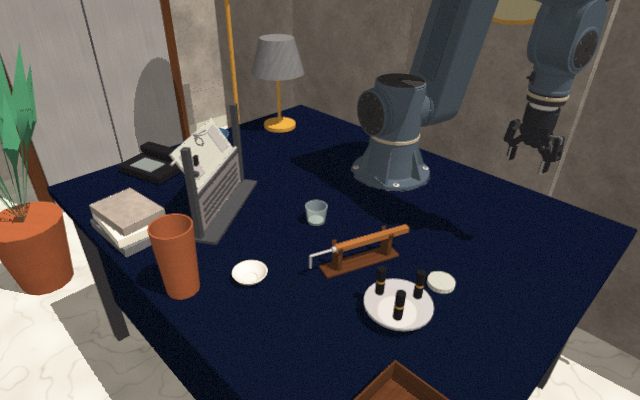

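View pics/top0.png

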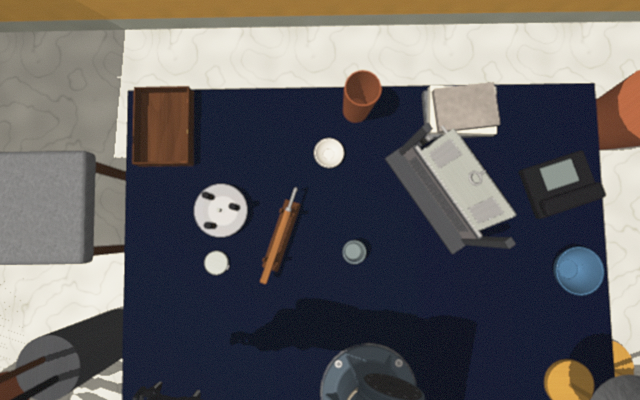

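The scene view shows the pole in its rest from (408,231) to hook (311,262), with the ring on the leaning flap near (200,140). The top view shows the hook at (298,189) and the ring at (476,178). I'll refine the poses by fitting silhouettes.

```bash
cat >> h.py <<'E'
def box(lo,hi): return np.array([[x,y,z] for x in(lo[0],hi[0]) for y in(lo[1],hi[1]) for z in(lo[2],hi[2])],float)
def Rz(a): c,s=np.cos(a),np.sin(a); return np.array([[c,-s,0],[s,c,0],[0,0,1.]])
def Ry(a): c,s=np.cos(a),np.sin(a); return np.array([[c,0,s],[0,1,0],[-s,0,c]])
def render(c,parts):
    m=np.zeros((1600,2560),np.uint8)
    for P in parts:
        u=np.array([proj(c,p) for p in P])*4+1.5
        cv2.fillConvexPoly(m,cv2.convexHull(np.round(u).astype(np.int32)),255)
    return cv2.resize(m,(640,400),interpolation=cv2.INTER_AREA)/255.
def iou(m,M): return np.minimum(m,M).sum()/np.maximum(m,M).sum()
POLE=[box((-.16,-.009,-.009),(.06,.009,.009)),box((.06,-.0035,-.0035),(.1335,.0035,.0035)),box((.1265,-.0035,-.04),(.1335,.0035,.0035))]
def pole_parts(p): # x y z yaw
    return [P@Rz(p[3]).T+np.array(p[:3]) for P in POLE]
RING=np.array([-.032,0,.112])
def flap_R(yaw,th): return Rz(yaw)@Ry(th)
def flap_parts(p): # hinge x y yaw theta
    F=box((-.003,-.132,0),(.003,.132,.118)); return [F@flap_R(p[2],p[3]).T+np.array([p[0],p[1],.145])]
def ring_pos(p): return flap_R(p[2],p[3])@RING+np.array([p[0],p[1],.145])
E
python3 - <<'E'
from h import *
from scipy.optimize import minimize
np.set_printoptions(precision=4,suppress=True)
C={n:cam(n) for n in("scene","top")}
M={(n,t):(lambda r:r[0] if r else None)(optics.outline_of(n,t)) for n in C for t in("pole","flap","screen","rest")}
for k,v in M.items(): print(k,None if v is None else (round(v["conf"],2),v["box"],int(v["pixels"].sum())))
T={(n,t):(lambda r:r[0]["at"] if r else None)(optics.tip_of(n,t)) for n in C for t in("pole","pole_hook","rest_seat","flap_hinge","ring_eye")}
def fit(parts,mask,pts,x0,scale,lab):
    def cost(q):
        p=x0+q*scale;e=0
        for n,c in C.items():
            if M[n,mask] is not None:e-=iou(render(c,parts(p)),M[n,mask]["pixels"]*1.)
            for t,f in pts.items():
                if T[n,t] is not None:e+=.02*min(np.linalg.norm(proj(c,f(p))-T[n,t]),6)
        return e
    r=minimize(cost,np.zeros(len(x0)),method="Nelder-Mead",options=dict(initial_simplex=np.vstack([np.zeros(len(x0)),2*np.eye(len(x0))]),maxfev=400))
    p=x0+r.x*scale;print(lab,p,"cost",r.fun)
    for n,c in C.items():
        print(n,M[n,mask] is not None and iou(render(c,parts(p)),M[n,mask]["pixels"]*1.),{t:(proj(c,f(p))-T[n,t]).round(1).tolist() for t,f in pts.items() if T[n,t] is not None})
    return p
full=lambda p:np.array([p[0],p[1],.069,p[2]])
p=fit(lambda p:pole_parts(full(p)),"pole",{"pole":lambda p:full(p)[:3],"pole_hook":lambda p:full(p)[:3]+Rz(p[2])@[.13,0,-.02]},np.array([.49,.257,-.42]),np.array([.005,.005,.05]),"pole")
f=fit(flap_parts,"flap",{"flap_hinge":lambda p:np.array([p[0],p[1],.145]),"ring_eye":ring_pos},np.array([.594,-.229,-.935,.57]),np.array([.005,.005,.05,.05]),"flap")
print("ring",ring_pos(f))
for n in C: print("seat",n,at_z(C[n],T[n,"rest_seat"],.069))
out=C["scene"]["img"].copy()
for parts in(pole_parts(full(p)),flap_parts(f)):
    for P in parts:
        u=np.array([proj(C["scene"],q) for q in P]); cv2.polylines(out,[cv2.convexHull(np.round(u).astype(np.int32))],True,(0,255,0),1)
cv2.circle(out,tuple(np.round(proj(C["scene"],ring_pos(f))).astype(int)),2,(255,0,0),-1)
o2=C["top"]["img"].copy()
for parts in(pole_parts(full(p)),flap_parts(f)):
    for P in parts:
        u=np.array([proj(C["top"],q) for q in P]); cv2.polylines(o2,[cv2.convexHull(np.round(u).astype(np.int32))],True,(0,255,0),1)
cv2.circle(o2,tuple(np.round(proj(C["top"],ring_pos(f))).astype(int)),1,(255,0,0),-1)
a=cv2.resize(out[90:290,150:430],None,fx=2,fy=2)[:,:,::-1];b=cv2.resize(o2[110:300,250:530],None,fx=2,fy=2)[:,:,::-1]
cv2.imwrite("pics/fit.png",np.vstack([a,b])[:800]);np.save("fit.npy",np.r_[p,f])
cv2.imwrite("pics/fit.png",cv2.resize(np.vstack([a,b]),(430,600)))
s=sense();R=np.array(s["tcp_rot"])
g=np.array([p[0],p[1],.069]);print("tool shift to grasp",R.T@(g-s["eef_pos"])-[0,0,manip.hold_point_z], "pole dir in tool",R.T@Rz(p[2])@[1,0,0])
E
```

```text
('scene', 'pole') (0.91, [307.9, 225.8, 409.2, 267.1], 724)
('scene', 'flap') (0.94, [172.1, 118.4, 234.0, 193.5], 1822)
('scene', 'screen') (0.97, [171.5, 105.0, 256.9, 247.4], 6320)
('scene', 'rest') (0.88, [322.0, 225.4, 396.0, 276.3], 1273)
('top', 'pole') (0.76, [259.1, 185.3, 296.5, 281.6], 603)
('top', 'flap') (0.66, [414.8, 127.5, 517.0, 237.4], 4365)
('top', 'screen') (0.89, [389.1, 123.0, 515.9, 252.2], 8591)
('top', 'rest') (0.77, [262.8, 199.3, 301.8, 272.4], 838)
pole [ 0.4942  0.2536 -0.3458] cost -1.5126979292029725
scene 0.7782266674638494 {'pole': [0.2, -0.7], 'pole_hook': [0.5, 0.6]}
top 0.8893772489594253 {'pole': [4.2, 1.5], 'pole_hook': [1.4, -1.0]}
flap [ 0.5928 -0.2124 -0.974   0.5913] cost -1.4565893549146522
scene 0.7344017927542847 {'flap_hinge': [2.8, -0.4], 'ring_eye': [2.5, 3.7]}
top 0.938857621099337 {'flap_hinge': [-0.9, -0.1], 'ring_eye': [1.7, 2.0]}
ring [ 0.613  -0.2421  0.2558]
seat scene [0.5079 0.2667 0.069 ]
seat top [0.4925 0.2547 0.069 ]
tool shift to grasp [-0.4249 -0.1422  0.181 ] pole dir in tool [-0.9928 -0.1197 -0.    ]
```

View pics/fit.png

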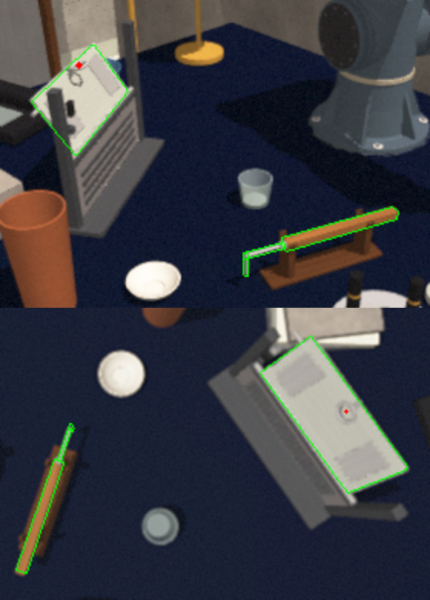

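{"api": "arm_command", "payload": {"motion": "-0.03 -0.01 0 0.2 0.085;-0.068 -0.023 0 0.4 0.085;-0.106 -0.036 0 0.6 0.085;-0.144 -0.049 0 0.8 0.085;-0.182 -0.061 0 1 0.085;-0.22 -0.074 0 1.15 0.085;-0.258 -0.087 0 1.15 0.085;-0.296 -0.1 0 1.15 0.085;-0.334 -0.112 0 1.15 0.085;-0.36 -0.121 0 1.15 0.085", "squeeze": 40}}

```text
time: 3.13
eef_pos: [0.4381, 0.2867, 0.4046]
tcp_rot: [[-0.94, 0.341, 0.0], [0.341, 0.94, -0.0], [-0.0, -0.0, -1.0]]
force: [0.1, 0.1, 0.2]
gripper_width: 0.996
gripper_force: 0.0
```

```bash
python3 - <<'E'
from h import *
np.set_printoptions(precision=4,suppress=True)
d=np.load("fit.npy");s=sense();R=s["tcp_rot"]
print(s["eef_pos"],s["force"],R)
print(R.T@(np.array([d[0],d[1],.069])-s["eef_pos"])-[0,0,manip.hold_point_z],R.T@Rz(d[2])@[1,0,0])
E
```

```text
[0.4381 0.2867 0.4046] [0.1081 0.0984 0.2075] [[-0.9401  0.3408  0.0005]
 [ 0.3408  0.9401 -0.0002]
 [-0.0005 -0.     -1.    ]]
[-0.0639 -0.012   0.181 ] [-1.      0.0019  0.0005]
```

{"api": "arm_command", "payload": {"motion": "-0.025 -0.005 0.015 0 0.085;-0.05 -0.01 0.04 0 0.085;-0.064 -0.012 0.07 0 0.085;-0.064 -0.012 0.1 0 0.085;-0.064 -0.012 0.125 0 0.085;-0.064 -0.012 0.145 0 0.085;-0.064 -0.012 0.16 0 0.085;-0.064 -0.012 0.172 0 0.085;-0.064 -0.012 0.18 0 0.085;-0.064 -0.012 0.18 0 0.085"}}

```text
time: 3.97
eef_pos: [0.4914, 0.2555, 0.2232]
tcp_rot: [[-0.941, 0.339, -0.002], [0.339, 0.941, -0.001], [0.002, -0.002, -1.0]]
force: [0.2, 0.1, -0.0]
gripper_width: 0.993
gripper_force: 0.0
```

{"api": "arm_command", "payload": {"motion": "0 0 0 0 0.05;0 0 0 0 0.03;0 0 0 0 0.01;0 0 0 0 0.01;0 0 0 0 0.01;0 0 0 0 0.01;0 0 0 0 0.01;0 0 0 0 0.01;0 0 0 0 0.01;0 0 0 0 0.01", "squeeze": 60}}

```text
time: 4.8
eef_pos: [0.492, 0.2558, 0.2252]
tcp_rot: [[-0.941, 0.339, 0.001], [0.339, 0.941, 0.0], [-0.0, 0.001, -1.0]]
force: [-1.9, -0.6, 5.5]
gripper_width: 0.199
gripper_force: 58.8
```

```bash
python3 - <<'E'
from h import *
np.set_printoptions(precision=4,suppress=True)
s=sense();print({k:s[k] for k in("time","eef_pos","force","wrist_torque","gripper_width","gripper_force")})
for n in("scene","top"):
    c=cam(n);x,y=(300,190) if n=="scene" else (240,160)
    cv2.imwrite(f"pics/g_{n}.png",cv2.resize(c["img"][y:y+140,x:x+130],None,fx=3,fy=3)[:,:,::-1])
a=cv2.imread("pics/g_scene.png");b=cv2.imread("pics/g_top.png");cv2.imwrite("pics/g.png",np.hstack([a,b]))
E
```

```text
{'time': 4.8, 'eef_pos': array([0.492 , 0.2558, 0.2252]), 'force': array([-1.9069, -0.5791,  5.5214]), 'wrist_torque': array([-0.1353,  0.2412,  0.0227]), 'gripper_width': 0.19935683196347673, 'gripper_force': 58.78122389316559}
```

View pics/g.png

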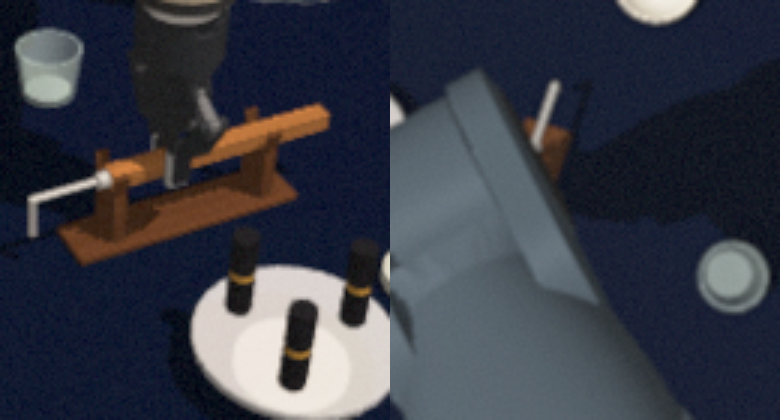

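The pole is gripped: in the crop the fingers straddle the handle between the forks, and the hook is still at the left end. Lifting.

{"api": "arm_command", "payload": {"motion": "0 0 -0.008 0 0.01;0 0 -0.02 0 0.01;0 0 -0.04 0 0.01;0 0 -0.07 0 0.01;0 0 -0.105 0 0.01;0 0 -0.14 0 0.01;0 0 -0.175 0 0.01;0 0 -0.21 0 0.01;0 0 -0.238 0 0.01;0 0 -0.25 0 0.01"}}

```text
time: 5.73
eef_pos: [0.4915, 0.2556, 0.4794]
tcp_rot: [[-0.941, 0.339, 0.004], [0.339, 0.941, 0.002], [-0.003, 0.004, -1.0]]
force: [0.6, 0.1, -1.1]
gripper_width: 0.197
gripper_force: 58.7
```

```bash
python3 - <<'E'
from h import *
np.set_printoptions(precision=4,suppress=True)
d=np.load("fit.npy");s=sense();R=s["tcp_rot"]
print({k:s[k] for k in("time","eef_pos","force","wrist_torque","gripper_width")})
f=d[3:];r=ring_pos(f);sx=Rz(f[2])@[1,0,0]
t=r-.13*sx; # grasp point target below
for back in(.03,0):
    t=r-(.13+back)*sx; print(back,(R.T@(t-s["eef_pos"])).round(4)[:2], "tcp",t)
sd=R.T@sx;print("turn units",np.degrees(np.arctan2(-sd[1],-sd[0]))/6)
E
```

```text
{'time': 5.7333, 'eef_pos': array([0.4915, 0.2556, 0.4794]), 'force': array([ 0.56  ,  0.1212, -1.066 ]), 'wrist_torque': array([ 0.0054, -0.0572, -0.0246]), 'gripper_width': 0.19696762114601854}
0.03 [-0.1529 -0.3337] tcp [ 0.5231 -0.1097  0.2558]
0 [-0.1772 -0.3514] tcp [ 0.5399 -0.1345  0.2558]
turn units 5.993918169953513
```

{"api": "arm_command", "payload": {"motion": "-0.01 -0.022 0 0.4 0.01;-0.026 -0.056 0 1 0.01;-0.043 -0.094 0 1.7 0.01;-0.06 -0.132 0 2.4 0.01;-0.078 -0.17 0 3.1 0.01;-0.096 -0.208 0 3.8 0.01;-0.113 -0.246 0 4.5 0.01;-0.13 -0.284 0 5.2 0.01;-0.145 -0.316 0 5.8 0.01;-0.153 -0.334 0 6 0.01"}}

```text
time: 6.57
eef_pos: [0.522, -0.1138, 0.4751]
tcp_rot: [[-0.556, 0.831, 0.0], [0.831, 0.556, -0.001], [-0.001, -0.0, -1.0]]
force: [0.2, 0.9, -1.6]
gripper_width: 0.203
gripper_force: 58.9
```

```bash
cat >> h.py <<'E'
def tool_pole(s,off=(0.,0.)): # nominal pole pose from the hand
    g=np.array(s["eef_pos"])+s["tcp_rot"][:,2]*manip.hold_point_z; d=-s["tcp_rot"][:,0]
    return np.array([*g,np.arctan2(d[1],d[0])])
E
python3 - <<'E'
from h import *
np.set_printoptions(precision=4,suppress=True)
d=np.load("fit.npy");f=d[3:]
C={n:cam(n) for n in("scene","top")};s=sense();p=tool_pole(s)
print(s["time"],s["eef_pos"],s["tcp_rot"][:,2],"hand pole",p,"ring",ring_pos(f),"hook by hand",p[:3]+Rz(p[3])@[.13,0,-.02])
T={}
for t in("pole_hook","ring_eye","flap_hinge"):
    r={n:optics.tip_of(n,t) for n in C}
    for n in C: print(t,n,[(np.round(q["at"],1).tolist(),round(q["conf"],2)) for q in r[n][:3]])
    if all(r.values()): print(*tri(C["scene"],r["scene"][0]["at"],C["top"],r["top"][0]["at"]))
ims=[]
for n,(x,y) in(("scene",(150,70)),("top",(400,120))):
    o=cv2.resize(C[n]["img"][y:y+130,x:x+130],None,fx=3,fy=3,interpolation=cv2.INTER_CUBIC)
    for q,col in((ring_pos(f),(255,0,0)),(p[:3]+Rz(p[3])@[.13,0,-.02],(0,255,0)),(p[:3]+Rz(p[3])@[.13,0,-.04],(0,255,255))):
        u=(proj(C[n],q)-[x,y])*3+1; cv2.circle(o,tuple(np.round(u).astype(int)),2,col,-1); print(n,proj(C[n],q))
    ims.append(o)
cv2.imwrite("pics/h1.png",np.hstack(ims)[:,:,::-1])
E
```

```text
6.6667 [ 0.5221 -0.1133  0.4749] [-0.0002 -0.0005 -1.    ] hand pole [ 0.5221 -0.1134  0.3202 -0.9794] ring [ 0.613  -0.2421  0.2558] hook by hand [ 0.5946 -0.2213  0.3002]
pole_hook scene [([208.3, 119.5], 0.76)]
pole_hook top []
ring_eye scene [([201.7, 130.2], 0.95)]
ring_eye top [([476.4, 176.3], 0.82)]
[ 0.6123 -0.2404  0.2634] [1.2, 1.2]
flap_hinge scene [([212.4, 169.4], 0.81), ([414.4, 296.5], 0.27)]
flap_hinge top [([449.2, 192.0], 0.93), ([235.6, 206.7], 0.25)]
[ 0.5945 -0.2241  0.1343] [7.8, 7.8]
scene [201.1136 132.4349]
scene [208.7112 118.0498]
scene [209.5789 124.7499]
top [475.4598 176.8281]
top [474.8432 182.0548]
top [471.3811 183.1365]
```

View pics/h1.png

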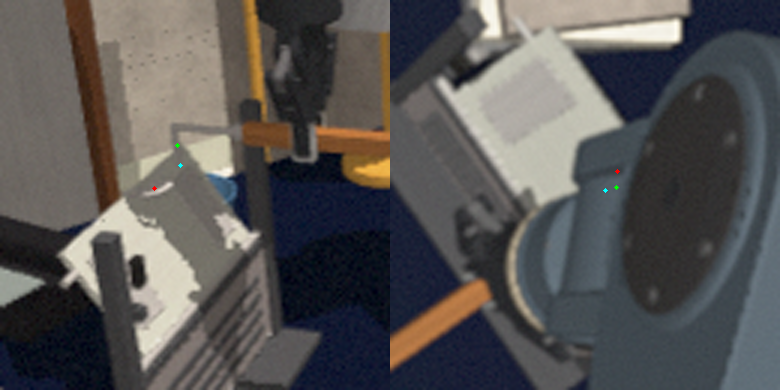

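The scene crop shows the hook above and in front of the ring: the finger is at crop (173,125–145) and the ring arc near (157,187). The top view is blocked by the wrist. Moving over the ring.

{"api": "arm_command", "payload": {"motion": "-0.003 0.001 0 0 0.01;-0.008 0.002 0 0 0.01;-0.014 0.003 0 0 0.01;-0.02 0.004 0 0 0.01;-0.024 0.004 0 0 0.01;-0.024 0.004 0.003 0 0.01;-0.024 0.004 0.006 0 0.01;-0.024 0.004 0.008 0 0.01;-0.024 0.004 0.008 0 0.01;-0.024 0.004 0.008 0 0.01"}}

```text
time: 7.8
eef_pos: [0.539, -0.1278, 0.4666]
tcp_rot: [[-0.562, 0.827, -0.0], [0.827, 0.562, 0.0], [0.0, -0.0, -1.0]]
force: [0.9, -0.2, -1.7]
gripper_width: 0.199
gripper_force: 58.9
```

```bash
python3 - <<'E'
from h import *
np.set_printoptions(precision=4,suppress=True)
d=np.load("fit.npy");f=d[3:];n="scene"
c=cam(n);s=sense();p=tool_pole(s)
print(s["time"],s["eef_pos"],s["force"])
for t in("pole_hook","ring_eye"): print(t,[(np.round(q["at"],1).tolist(),round(q["conf"],2)) for q in optics.tip_of(n,t)[:3]])
m=optics.outline_of(n,"pole")[0]["pixels"]
x,y=165,95
o=cv2.resize(c["img"][y:y+60,x:x+80],None,fx=9,fy=9,interpolation=cv2.INTER_CUBIC)
o=np.clip(o.astype(float)*1.4+10,0,255).astype(np.uint8)
ct,_=cv2.findContours(cv2.resize(m[y:y+60,x:x+80].astype(np.uint8),None,fx=9,fy=9,interpolation=0),0,2);cv2.drawContours(o,ct,-1,(255,0,255),1)
for q,col in((ring_pos(f),(255,0,0)),(p[:3]+Rz(p[3])@[.1325,0,0],(0,255,0)),(p[:3]+Rz(p[3])@[.1325,0,-.02],(0,255,0)),(p[:3]+Rz(p[3])@[.1325,0,-.04],(0,255,255))):
    u=(proj(c,q)-[x,y])*9+4; cv2.circle(o,tuple(np.round(u).astype(int)),3,col,-1); print(proj(c,q))
a=f[3]-.3; R=Rz(f[2])@Ry(a)
for r in(.013,.019):
    u=np.array([proj(c,ring_pos(f)+R@[r*np.cos(k),r*np.sin(k),0]) for k in np.linspace(0,6.28,40)]); cv2.polylines(o,[np.round((u-[x,y])*9+4).astype(np.int32)],True,(255,128,0),1)
cv2.imwrite("pics/h2.png",o[:,:,::-1])
E
```

```text
7.85 [ 0.5391 -0.1278  0.4668] [-0.3949 -0.6939 -2.1342]
pole_hook [([203.6, 119.0], 0.63)]
ring_eye [([201.2, 129.5], 0.77)]
[201.1136 132.4349]
[199.192  114.1854]
[200.1488 120.9622]
[201.0898 127.6208]
```

View pics/h2.png

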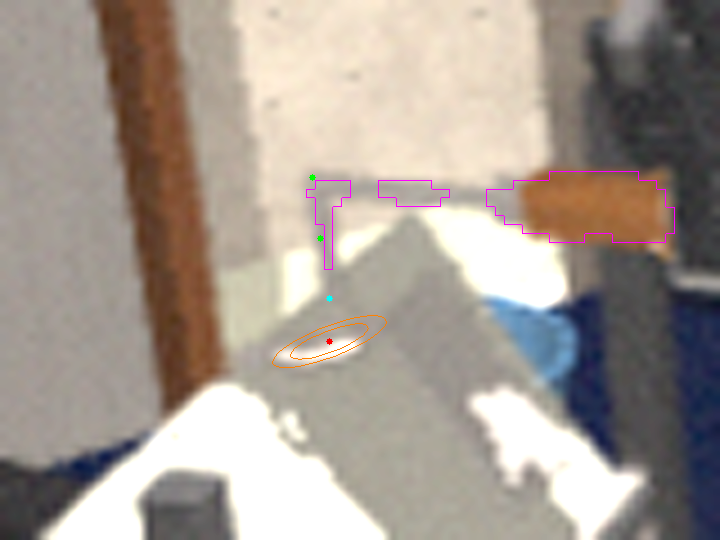

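{"api": "arm_command", "payload": {"motion": "0 0 0.002 0 0.01;0 0 0.004 0 0.01;0 0 0.006 0 0.01;0 0 0.008 0 0.01;0 0 0.01 0 0.01;0 0 0.011 0 0.01;0 0 0.012 0 0.01;0 0 0.013 0 0.01;0 0 0.014 0 0.01;0 0 0.014 0 0.01"}}

```text
time: 8.83
eef_pos: [0.5392, -0.128, 0.4525]
tcp_rot: [[-0.562, 0.827, -0.0], [0.827, 0.562, 0.0], [0.0, -0.0, -1.0]]
force: [0.9, -0.2, -1.7]
gripper_width: 0.204
gripper_force: 58.9
```

{"api": "arm_command", "payload": {"motion": "0 0 0.001 0 0.01;0 0 0.002 0 0.01;0 0 0.003 0 0.01;0 0 0.004 0 0.01;0 0 0.005 0 0.01;0 0 0.006 0 0.01;0 0 0.007 0 0.01;0 0 0.008 0 0.01;0 0 0.008 0 0.01;0 0 0.008 0 0.01"}}

```text
time: 9.67
eef_pos: [0.5392, -0.1279, 0.4447]
tcp_rot: [[-0.562, 0.827, -0.0], [0.827, 0.562, 0.0], [0.0, -0.0, -1.0]]
force: [0.4, -0.2, -2.3]
gripper_width: 0.199
gripper_force: 58.9
```

{"api": "arm_command", "payload": {"motion": "0 0 0.001 0 0.01;0 0 0.002 0 0.01;0 0 0.003 0 0.01;0 0 0.005 0 0.01;0 0 0.006 0 0.01;0 0 0.007 0 0.01;0 0 0.008 0 0.01;0 0 0.009 0 0.01;0 0 0.01 0 0.01;0 0 0.01 0 0.01"}}

```text
time: 10.5
eef_pos: [0.5392, -0.1279, 0.4345]
tcp_rot: [[-0.562, 0.827, -0.0], [0.827, 0.562, 0.0], [0.0, -0.0, -1.0]]
force: [0.1, 0.6, -1.5]
gripper_width: 0.199
gripper_force: 58.9
```

```bash
python3 - <<'E'
from h import *
np.set_printoptions(precision=4,suppress=True)
d=np.load("fit.npy");f=d[3:];n="scene"
c=cam(n);s=sense();p=tool_pole(s)
print(s["time"],s["eef_pos"],s["force"])
x,y=165,95
o=cv2.resize(c["img"][y:y+60,x:x+80],None,fx=9,fy=9,interpolation=cv2.INTER_CUBIC)
o=np.clip(o.astype(float)*1.4+10,0,255).astype(np.uint8)
for k in(0,-.02,-.04): print(proj(c,p[:3]+Rz(p[3])@[.131,0,k]),(proj(c,p[:3]+Rz(p[3])@[.131,0,k])-[x,y])*9+4)
cv2.imwrite("pics/h3.png",o[:,:,::-1])
E
```

```text
10.55 [ 0.5392 -0.1279  0.4346] [-0.6238  0.8134 -2.2428]
[201.1601 125.0663] [329.4413 274.5969]
[202.088  131.6554] [337.7924 333.8989]
[203.0007 138.131 ] [346.0067 392.1793]
```

View pics/h3.png

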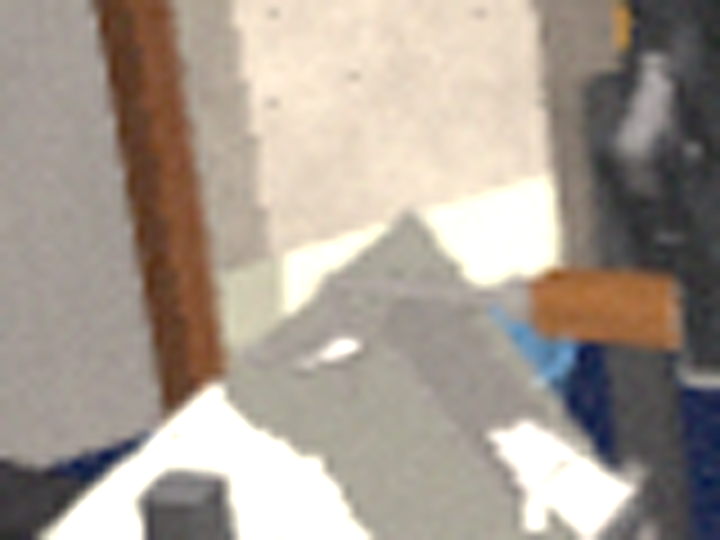

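Crop: the finger now runs down at x≈340 through the ring arc at (330,350), with no contact force. I'll pull gently to feel for the ring.

{"api": "arm_command", "payload": {"motion": "0.001 0 0 0 0.01;0.003 0 0 0 0.01;0.005 0 0 0 0.01;0.007 0 0 0 0.01;0.009 0 0 0 0.01;0.011 0 0 0 0.01;0.013 0 0 0 0.01;0.015 0 0 0 0.01;0.016 0 0 0 0.01;0.016 0 0 0 0.01"}}

```text
time: 11.38
eef_pos: [0.5301, -0.1145, 0.4348]
tcp_rot: [[-0.562, 0.827, 0.0], [0.827, 0.562, -0.0], [-0.0, 0.0, -1.0]]
force: [1.3, -1.2, 0.1]
gripper_width: 0.205
gripper_force: 59.0
```

```bash
cat >> h.py <<'E'
def st(n=1):
    s=sense();R=s["tcp_rot"]
    print("t",round(s["time"],2),"p",np.round(s["eef_pos"],4),"F tool",np.round(R.T@s["force"],2),"M",np.round(R.T@s["wrist_torque"],2),"along",round(float(np.array(s["eef_pos"])@[.5573,-.8303,0]),4))
E
python3 -c "
from h import *;st()
q=optics.tip_of('scene','ring_eye');print(q[:2])"
```

```text
t 11.38 p [ 0.5301 -0.1145  0.4348] F tool [-1.67  0.4  -0.07] M [ 0.12 -0.34  0.06] along 0.3905
[{'at': [198.5, 132.2], 'conf': 0.78}]
```

{"api": "arm_command", "payload": {"motion": "0.001 0 0 0 0.01;0.003 0 0 0 0.01;0.005 0 0 0 0.01;0.007 0 0 0 0.01;0.009 0 0 0 0.01;0.011 0 0 0 0.01;0.012 0 0 0 0.01;0.012 0 0 0 0.01;0.012 0 0 0 0.01;0.012 0 0 0 0.01"}}

```text
time: 12.27
eef_pos: [0.5234, -0.1047, 0.4346]
tcp_rot: [[-0.562, 0.827, -0.0], [0.827, 0.562, 0.0], [0.0, -0.0, -1.0]]
force: [0.3, -0.9, -0.7]
gripper_width: 0.2
gripper_force: 59.0
```

```bash
python3 -c "
from h import *;st()
c=cam('scene');q=optics.tip_of('scene','ring_eye');print(q[:2])
m=optics.outline_of('scene','flap');print(m[0]['box'])
d=np.load('fit.npy');f=d[3:]
M=m[0]['pixels']*1.
for th in np.arange(.3,.65,.05): print(round(th,2),round(iou(render(c,flap_parts([*f[:3],th])),M),3),proj(c,ring_pos([*f[:3],th])).round(1))
"
```

```text
t 12.27 p [ 0.5234 -0.1047  0.4346] F tool [-0.97 -0.26  0.7 ] M [ 0.03 -0.25  0.06] along 0.3787
[{'at': [206.2, 129.6], 'conf': 0.87}]
[175.5, 116.1, 233.5, 194.1]
0.3 0.723 [211.8 131.6]
0.35 0.738 [209.9 131.5]
0.4 0.734 [208.  131.5]
0.45 0.72 [206.2 131.6]
0.5 0.696 [204.3 131.8]
0.55 0.674 [202.6 132.1]
0.6 0.652 [200.8 132.5]
```

The flap moves with the hook (ring now at column 206). Continuing.

{"api": "arm_command", "payload": {"motion": "0.001 0 0 0 0.01;0.003 0 0 0 0.01;0.005 0 0 0 0.01;0.007 0 0 0 0.01;0.009 0 0 0 0.01;0.011 0 0 0 0.01;0.013 0 0 0 0.01;0.014 0 0 0 0.01;0.014 0 0 0 0.01;0.014 0 0 0 0.01"}}

```text
time: 13.25
eef_pos: [0.5155, -0.0931, 0.4347]
tcp_rot: [[-0.562, 0.827, -0.0], [0.827, 0.562, 0.0], [0.0, -0.0, -1.0]]
force: [0.6, -2.0, -1.7]
gripper_width: 0.197
gripper_force: 58.8
```

```bash
python3 -c "
from h import *;st()"
```

```text
t 13.25 p [ 0.5155 -0.0931  0.4347] F tool [-2.04 -0.62  1.68] M [ 0.09 -0.32  0.07] along 0.3646
```

{"api": "arm_command", "payload": {"motion": "0.001 0 0 0 0.01;0.002 0 0 0 0.01;0.003 0 0 0 0.01;0.004 0 0 0 0.01;0.005 0 0 0 0.01;0.006 0 0 0 0.01;0.006 0 0 0 0.01;0.006 0 0 0 0.01;0.006 0 0 0 0.01;0.006 0 0 0 0.01"}}

```text
time: 14.08
eef_pos: [0.5122, -0.0882, 0.4347]
tcp_rot: [[-0.562, 0.827, -0.0], [0.827, 0.562, 0.0], [0.0, -0.0, -1.0]]
force: [0.6, -1.7, -2.3]
gripper_width: 0.195
gripper_force: 58.6
```

```bash
python3 -c "
from h import *;st()
c=cam('scene');q=optics.tip_of('scene','ring_eye');print(q[:2])"
```

```text
t 14.08 p [ 0.5122 -0.0882  0.4347] F tool [-1.78 -0.49  2.29] M [ 0.19 -0.31  0.05] along 0.3587
[{'at': [215.1, 129.1], 'conf': 0.68}, {'at': [216.3, 169.4], 'conf': 0.59}]
```

{"api": "arm_command", "payload": {"motion": "0.001 0 0 0 0.01;0.002 0 0 0 0.01;0.003 0 0 0 0.01;0.004 0 0 0 0.01;0.005 0 0 0 0.01;0.006 0 0 0 0.01;0.006 0 0 0 0.01;0.006 0 0 0 0.01;0.006 0 0 0 0.01;0.006 0 0 0 0.01"}}

```text
time: 15.02
eef_pos: [0.5089, -0.0833, 0.4347]
tcp_rot: [[-0.561, 0.827, -0.0], [0.827, 0.561, -0.0], [-0.0, -0.0, -1.0]]
force: [1.4, -4.5, -3.9]
gripper_width: 0.199
gripper_force: 58.6
```

```bash
python3 -c "
from h import *;st()"
```

```text
t 15.02 p [ 0.5089 -0.0833  0.4347] F tool [-4.51 -1.39  3.89] M [ 0.24 -0.7   0.08] along 0.3528
```

{"api": "arm_command", "payload": {"motion": "0.001 0 0 0 0.01;0.002 0 0 0 0.01;0.003 0 0 0 0.01;0.004 0 0 0 0.01;0.005 0 0 0 0.01;0.005 0 0 0 0.01;0.005 0 0 0 0.01;0.005 0 0 0 0.01;0.005 0 0 0 0.01;0.005 0 0 0 0.01"}}

```text
time: 15.85
eef_pos: [0.5062, -0.0794, 0.4346]
tcp_rot: [[-0.561, 0.828, 0.0], [0.828, 0.561, -0.001], [-0.001, -0.0, -1.0]]
force: [4.3, -6.3, -4.9]
gripper_width: 0.199
gripper_force: 58.6
```

```bash
python3 -c "
from h import *;st()
c=cam('scene');q=optics.tip_of('scene','ring_eye');print(q[:2])"
```

```text
t 15.85 p [ 0.5062 -0.0794  0.4346] F tool [-7.65  0.    4.88] M [ 0.21 -1.2   0.1 ] along 0.348
[{'at': [219.9, 131.3], 'conf': 0.62}]
```

{"api": "arm_command", "payload": {"motion": "0.0005 0 0.0005 0 0.01;0.001 0 0.001 0 0.01;0.0015 0 0.001 0 0.01;0.002 0 0.0015 0 0.01;0.0025 0 0.002 0 0.01;0.003 0 0.002 0 0.01;0.0035 0 0.002 0 0.01;0.004 0 0.002 0 0.01;0.004 0 0.002 0 0.01;0.004 0 0.002 0 0.01"}}

```text
time: 16.78
eef_pos: [0.5041, -0.0762, 0.4328]
tcp_rot: [[-0.561, 0.828, 0.001], [0.828, 0.561, -0.001], [-0.001, 0.0, -1.0]]
force: [4.7, -9.4, -4.6]
gripper_width: 0.196
gripper_force: 58.7
```

```bash
python3 -c "
from h import *;st()"
```

```text
t 16.78 p [ 0.5041 -0.0762  0.4328] F tool [-10.38  -1.42   4.59] M [ 0.16 -1.76  0.1 ] along 0.3442
```

{"api": "arm_command", "payload": {"motion": "0.0005 0 0.0005 0 0.01;0.001 0 0.001 0 0.01;0.0015 0 0.001 0 0.01;0.002 0 0.001 0 0.01;0.0025 0 0.001 0 0.01;0.003 0 0.001 0 0.01;0.003 0 0.001 0 0.01;0.003 0 0.001 0 0.01;0.003 0 0.001 0 0.01;0.003 0 0.001 0 0.01"}}

```text
time: 17.62
eef_pos: [0.5025, -0.0738, 0.4319]
tcp_rot: [[-0.561, 0.828, 0.001], [0.828, 0.561, -0.002], [-0.002, 0.0, -1.0]]
force: [5.9, -9.7, -5.5]
gripper_width: 0.2
gripper_force: 58.7
```

```bash
python3 -c "
from h import *;st()
c=cam('scene');q=optics.tip_of('scene','ring_eye');print(q[:2])"
```

```text
t 17.62 p [ 0.5025 -0.0738  0.4319] F tool [-11.3   -0.55   5.54] M [ 0.16 -2.05  0.09] along 0.3413
[{'at': [218.6, 129.1], 'conf': 0.9}, {'at': [265.4, 133.8], 'conf': 0.58}]
```

{"api": "arm_command", "payload": {"motion": "0.0005 0 0 0 0.01;0.001 0 0.0005 0 0.01;0.001 0 0.0005 0 0.01;0.0015 0 0.001 0 0.01;0.002 0 0.001 0 0.01;0.002 0 0.001 0 0.01;0.0025 0 0.001 0 0.01;0.003 0 0.001 0 0.01;0.003 0 0.001 0 0.01;0.003 0 0.001 0 0.01", "squeeze": 90}}

```text
time: 18.55
eef_pos: [0.5007, -0.0711, 0.4308]
tcp_rot: [[-0.561, 0.828, 0.001], [0.828, 0.561, -0.001], [-0.001, 0.0, -1.0]]
force: [4.0, -8.8, -5.6]
gripper_width: 0.191
gripper_force: 91.3
```

```bash
python3 - <<'E'
from h import *;st()
c=cam('scene');s=sense();p=tool_pole(s);print(optics.tip_of('scene','ring_eye')[:2],optics.tip_of('scene','pole_hook')[:2])
x,y=165,85
for k in(0,-.02,-.04): print((proj(c,p[:3]+Rz(p[3])@[.131,0,k])-[x,y])*7+3)
d=np.load('fit.npy');f=d[3:]
for th in(0,.1,.2,.3): print(th,proj(c,ring_pos([*f[:3],th])))
o=cv2.resize(c["img"][y:y+80,x:x+110],None,fx=7,fy=7,interpolation=cv2.INTER_CUBIC)
cv2.imwrite("pics/h4.png",np.clip(o[:,:,::-1]*1.4+10,0,255).astype(np.uint8))
E
```

```text
t 18.55 p [ 0.5007 -0.0711  0.4308] F tool [-9.53 -1.59  5.57] M [ 0.18 -1.5   0.1 ] along 0.3381
[{'at': [220.2, 130.9], 'conf': 0.6}] [{'at': [225.2, 137.9], 'conf': 0.71}]
[417.16442095 306.35870497]
[422.29655906 352.63236386]
[427.34390969 398.10197059]
0 [223.44053849 134.07413269]
0.1 [219.56989255 132.8708812 ]
0.2 [215.67993325 132.03810592]
0.3 [211.81564723 131.5844409 ]
```

View pics/h4.png

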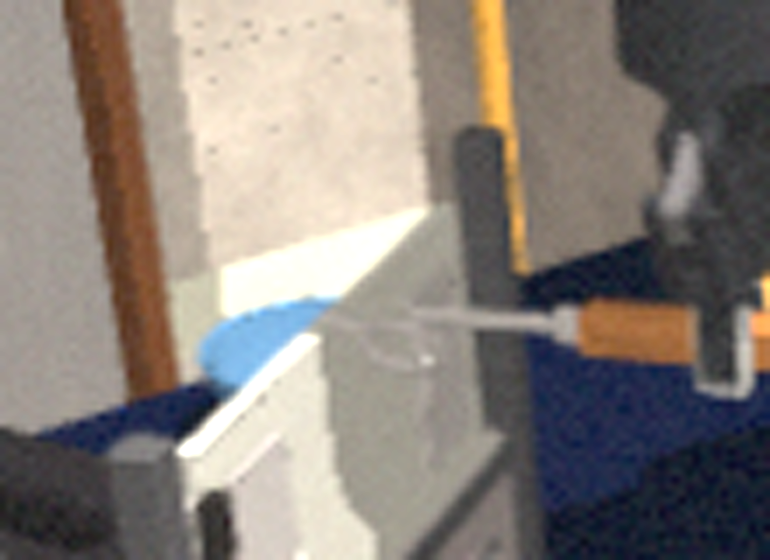

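The crop shows the hook finger in the ring (ring about (400,345), hook end (415,310)), with the flap nearly upright. Small steps from here.

{"api": "arm_command", "payload": {"motion": "0.0005 0 0 0 0.01;0.001 0 0.0005 0 0.01;0.001 0 0.0005 0 0.01;0.0015 0 0.001 0 0.01;0.0015 0 0.001 0 0.01;0.002 0 0.001 0 0.01;0.002 0 0.001 0 0.01;0.002 0 0.001 0 0.01;0.002 0 0.001 0 0.01;0.002 0 0.001 0 0.01"}}

```text
time: 19.53
eef_pos: [0.4996, -0.0695, 0.4299]
tcp_rot: [[-0.561, 0.828, 0.001], [0.828, 0.561, -0.001], [-0.001, 0.0, -1.0]]
force: [4.1, -8.9, -4.2]
gripper_width: 0.194
gripper_force: 91.3
```

```bash
python3 -c "
from h import *;st()"
```

```text
t 19.53 p [ 0.4996 -0.0695  0.4299] F tool [-9.7  -1.59  4.23] M [ 0.15 -1.53  0.11] along 0.3361
```

{"api": "arm_command", "payload": {"motion": "0.0005 0 0 0 0.01;0.001 0 0 0 0.01;0.001 0 0 0 0.01;0.0015 0 0 0 0.01;0.0015 0 0 0 0.01;0.002 0 0.0005 0 0.01;0.002 0 0.0005 0 0.01;0.002 0 0.0005 0 0.01;0.002 0 0.0005 0 0.01;0.002 0 0.0005 0 0.01"}}

```text
time: 20.37
eef_pos: [0.4984, -0.0678, 0.4293]
tcp_rot: [[-0.561, 0.828, 0.001], [0.828, 0.561, -0.001], [-0.001, 0.0, -1.0]]
force: [5.1, -7.4, -4.2]
gripper_width: 0.193
gripper_force: 91.2
```

```bash
python3 -c "
from h import *;st()
c=cam('scene');print(optics.tip_of('scene','ring_eye')[:2])"
```

```text
t 20.37 p [ 0.4984 -0.0678  0.4293] F tool [-8.93  0.05  4.25] M [ 0.15 -1.35  0.1 ] along 0.334
[{'at': [223.5, 133.8], 'conf': 0.63}, {'at': [223.8, 212.5], 'conf': 0.23}]
```

{"api": "arm_command", "payload": {"motion": "0.0005 0 0 0 0.01;0.001 0 0 0 0.01;0.001 0 0 0 0.01;0.0015 0 0 0 0.01;0.0015 0 0 0 0.01;0.002 0 0.0005 0 0.01;0.002 0 0.0005 0 0.01;0.002 0 0.0005 0 0.01;0.002 0 0.0005 0 0.01;0.002 0 0.0005 0 0.01"}}

```text
time: 21.3
eef_pos: [0.4972, -0.066, 0.4287]
tcp_rot: [[-0.561, 0.827, 0.0], [0.827, 0.561, -0.0], [-0.001, -0.0, -1.0]]
force: [3.7, -6.3, -5.0]
gripper_width: 0.193
gripper_force: 91.2
```

```bash
python3 -c "
from h import *;st()"
```

```text
t 21.3 p [ 0.4972 -0.066   0.4287] F tool [-7.3  -0.47  5.04] M [ 0.1  -1.04  0.07] along 0.3319
```

{"api": "arm_command", "payload": {"motion": "0.0005 0 0 0 0.01;0.001 0 0 0 0.01;0.001 0 0 0 0.01;0.0015 0 0 0 0.01;0.0015 0 0 0 0.01;0.002 0 0.0005 0 0.01;0.002 0 0.0005 0 0.01;0.002 0 0.0005 0 0.01;0.002 0 0.0005 0 0.01;0.002 0 0.0005 0 0.01"}}

```text
time: 22.13
eef_pos: [0.4961, -0.0645, 0.4282]
tcp_rot: [[-0.561, 0.828, 0.0], [0.828, 0.561, -0.001], [-0.001, -0.0, -1.0]]
force: [5.5, -8.3, -4.6]
gripper_width: 0.193
gripper_force: 91.2
```

```bash
python3 -c "
from h import *;st()
c=cam('scene');print(optics.tip_of('scene','ring_eye')[:2])"
```

```text
t 22.13 p [ 0.4961 -0.0645  0.4282] F tool [-9.93 -0.14  4.61] M [ 0.19 -1.45  0.14] along 0.3301
[{'at': [227.0, 135.1], 'conf': 0.85}, {'at': [378.2, 290.9], 'conf': 0.56}]
```

{"api": "arm_command", "payload": {"motion": "0.0005 0 0 0 0.01;0.0005 0 0 0 0.01;0.001 0 0 0 0.01;0.001 0 0 0 0.01;0.0015 0 0 0 0.01;0.0015 0 0 0 0.01;0.0015 0 0 0 0.01;0.0015 0 0 0 0.01;0.0015 0 0 0 0.01;0.0015 0 0 0 0.01"}}

```text
time: 23.07
eef_pos: [0.4955, -0.0635, 0.4283]
tcp_rot: [[-0.561, 0.828, 0.001], [0.828, 0.561, -0.002], [-0.002, -0.0, -1.0]]
force: [7.9, -11.7, -6.8]
gripper_width: 0.191
gripper_force: 91.0
```

```bash
python3 -c "
from h import *;st()
c=cam('scene');print(optics.tip_of('scene','ring_eye')[:2])"
```

```text
t 23.07 p [ 0.4955 -0.0635  0.4283] F tool [-14.06  -0.05   6.87] M [ 0.03 -2.21  0.09] along 0.3289
[{'at': [222.3, 133.3], 'conf': 0.8}, {'at': [354.1, 247.2], 'conf': 0.42}]
```

Force dropped to 7.3 N and then climbed steeply to 14 N, which fits the catch snapping in and the flap reaching the stop. I'll ease off to test whether it holds.

{"api": "arm_command", "payload": {"motion": "-0.001 0 0 0 0.01;-0.002 0 0 0 0.01;-0.003 0 0 0 0.01;-0.004 0 0 0 0.01;-0.005 0 0 0 0.01;-0.006 0 0 0 0.01;-0.006 0 0 0 0.01;-0.006 0 0 0 0.01;-0.006 0 0 0 0.01;-0.006 0 0 0 0.01"}}

```text
time: 24.0
eef_pos: [0.4985, -0.0679, 0.4282]
tcp_rot: [[-0.562, 0.827, 0.0], [0.827, 0.562, 0.0], [0.0, 0.0, -1.0]]
force: [-0.2, -0.0, -0.7]
gripper_width: 0.189
gripper_force: 91.7
```

```bash
python3 -c "
from h import *;st()
c=cam('scene');print(optics.tip_of('scene','ring_eye')[:2])"
```

```text
t 24.0 p [ 0.4985 -0.0679  0.4282] F tool [ 0.12 -0.19  0.71] M [-0.01  0.05 -0.02] along 0.3342
[{'at': [223.2, 132.7], 'conf': 0.66}]
```

The pull went to zero at a spot where it was 9 N before, so the catch holds. Now I'll centre the finger in the ring and lift it out.

{"api": "arm_command", "payload": {"motion": "-0.002 0 0 0 0.01;-0.004 0 0 0 0.01;-0.006 0 0 0 0.01;-0.006 0 -0.002 0 0.01;-0.006 0 -0.004 0 0.01;-0.006 0 -0.006 0 0.01;-0.006 0 -0.008 0 0.01;-0.006 0 -0.01 0 0.01;-0.006 0 -0.01 0 0.01;-0.006 0 -0.01 0 0.01"}}

```text
time: 24.93
eef_pos: [0.5019, -0.0729, 0.4384]
tcp_rot: [[-0.562, 0.827, 0.0], [0.827, 0.562, -0.0], [-0.0, 0.0, -1.0]]
force: [-0.6, -1.3, -1.3]
gripper_width: 0.191
gripper_force: 91.7
```

```bash
python3 -c "
from h import *;st()"
```

```text
t 24.93 p [ 0.5019 -0.0729  0.4384] F tool [-0.79 -1.22  1.28] M [ 0.02  0.02 -0.04] along 0.3402
```

{"api": "arm_command", "payload": {"motion": "0 0 -0.002 0 0.01;0 0 -0.005 0 0.01;0 0 -0.008 0 0.01;0 0 -0.012 0 0.01;0 0 -0.016 0 0.01;0 0 -0.02 0 0.01;0 0 -0.024 0 0.01;0 0 -0.03 0 0.01;0 0 -0.036 0 0.01;0 0 -0.042 0 0.01"}}

```text
time: 25.77
eef_pos: [0.5018, -0.0729, 0.4809]
tcp_rot: [[-0.562, 0.827, 0.0], [0.827, 0.562, -0.0], [-0.0, 0.0, -1.0]]
force: [0.1, -0.4, -0.3]
gripper_width: 0.196
gripper_force: 91.7
```

```bash
python3 -c "
from h import *;st()
c=cam('scene');print(optics.tip_of('scene','ring_eye')[:2])
x,y=165,75
o=cv2.resize(c['img'][y:y+100,x:x+130],None,fx=6,fy=6,interpolation=cv2.INTER_CUBIC)
cv2.imwrite('pics/h5.png',o[:,:,::-1])
"
```

```text
t 25.77 p [ 0.5018 -0.0729  0.4809] F tool [-0.42 -0.17  0.31] M [ 0.03 -0.02  0.08] along 0.3402
[{'at': [225.8, 133.4], 'conf': 0.79}]
```

View pics/h5.png

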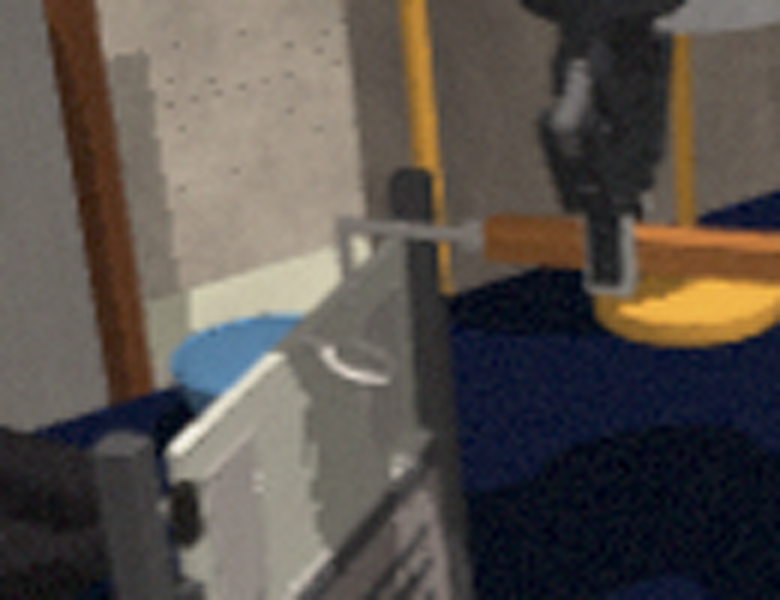

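The finger hangs free above the ring (crop (345,225–270)) and the flap stays upright. Returning over the rest.

```bash
cat >> h.py <<'E'
def to(xyz,yawdir):
    s=sense();R=s["tcp_rot"];d=R.T@np.array([*yawdir,0.])
    print("shift",(R.T@(np.array(xyz)-s["eef_pos"])).round(4),"units",round(float(np.degrees(np.arctan2(d[1],d[0]))/6),3))
E
python3 -c "
from h import *;to((.492,.2558,.475),(-.941,.339))"
```

```text
shift [0.2777 0.1763 0.0062] units -6.004
```

{"api": "arm_command", "payload": {"motion": "0.014 0.009 0 -0.3 0.01;0.04 0.025 0 -0.9 0.01;0.07 0.044 0 -1.6 0.01;0.1 0.064 0 -2.3 0.01;0.13 0.083 0 -3 0.01;0.16 0.102 0 -3.7 0.01;0.19 0.121 0 -4.4 0.01;0.22 0.14 0 -5.1 0.01;0.25 0.159 0 -5.7 0.01;0.27 0.171 0 -6 0.01", "squeeze": 60}}

```text
time: 26.7
eef_pos: [0.4912, 0.2494, 0.4798]
tcp_rot: [[-0.942, 0.334, -0.0], [0.334, 0.942, 0.0], [0.001, 0.0, -1.0]]
force: [0.3, -0.5, -1.3]
gripper_width: 0.191
gripper_force: 91.7
```

```bash
python3 - <<'E'
from h import *
from scipy.optimize import minimize
np.set_printoptions(precision=4,suppress=True)
st();to((.492,.2558,.2262),(-.941,.339))
c=cam("scene");s=sense();h=tool_pole(s);m=optics.outline_of("scene","pole")[0];print(m["conf"],m["box"])
T=optics.tip_of("scene","pole_hook")[:1];print(T)
M=m["pixels"]*1.
def parts(q): # shift along x, dz, pitch
    return [ (P@Ry(q[2]).T+[q[0],0,q[1]])@Rz(h[3]).T+h[:3] for P in POLE]
sc=np.array([.003,.003,.03])
r=minimize(lambda q:-iou(render(c,parts(q*sc)),M),np.zeros(3),method="Nelder-Mead",options=dict(initial_simplex=np.vstack([np.zeros(3),2*np.eye(3)]),maxfev=250))
print("x dz pitch",r.x*sc,r.fun)
for q in((0,0,0),(.0028,0,0)): print(q,iou(render(c,parts(q)),M))
o=c["img"].copy()
for P in parts(r.x*sc): cv2.polylines(o,[cv2.convexHull(np.round([proj(c,p) for p in P]).astype(np.int32))],True,(0,255,0),1)
x0,y0=int(m["box"][0])-15,int(m["box"][1])-30
cv2.imwrite("pics/r.png",cv2.resize(o[y0:y0+110,x0:x0+150],None,fx=5,fy=5)[:,:,::-1])
E
```

```text
t 26.7 p [0.4912 0.2494 0.4798] F tool [-0.48 -0.37  1.34] M [ 0.01 -0.02  0.07] along 0.0667
shift [0.0013 0.0063 0.2536] units 0.045
0.67 [304.9, 138.6, 423.9, 179.0]
[{'at': [311.8, 172.9], 'conf': 0.9}]
x dz pitch [ 0.0023 -0.0006 -0.0003] -0.789812164363932
(0, 0, 0) 0.7549200833678454
(0.0028, 0, 0) 0.777645001952031
```

View pics/r.png

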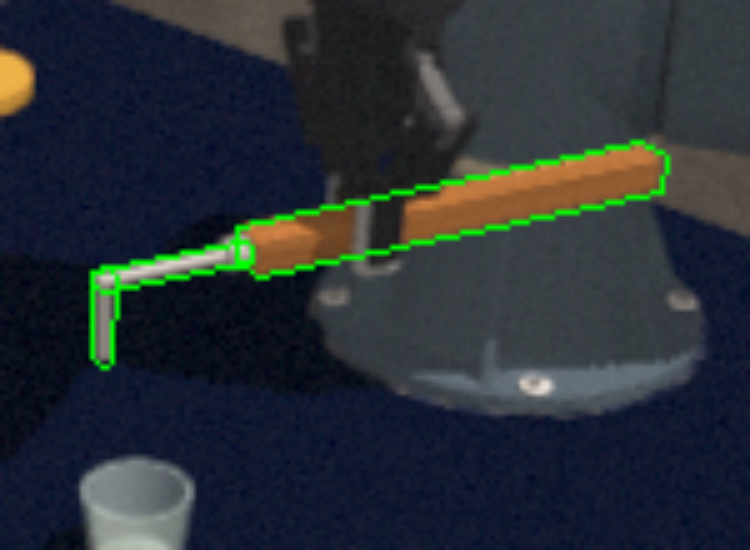

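The overlay shows the pole level in the hand and unslipped. Lowering onto the rest.

{"api": "arm_command", "payload": {"motion": "0.001 0.003 0.01 0.04 0.01;0.001 0.006 0.035 0.04 0.01;0.001 0.006 0.07 0.04 0.01;0.001 0.006 0.105 0.04 0.01;0.001 0.006 0.14 0.04 0.01;0.001 0.006 0.17 0.04 0.01;0.001 0.006 0.195 0.04 0.01;0.001 0.006 0.212 0.04 0.01;0.001 0.006 0.22 0.04 0.01;0.001 0.006 0.22 0.04 0.01"}}

```text
time: 27.68
eef_pos: [0.4925, 0.2514, 0.2588]
tcp_rot: [[-0.939, 0.345, -0.002], [0.345, 0.939, -0.001], [0.002, -0.002, -1.0]]
force: [0.2, 0.1, -0.9]
gripper_width: 0.19
gripper_force: 91.8
```

```bash
python3 -c "
from h import *;st();to((.492,.2558,.2252),(-.941,.339))"
```

```text
t 27.68 p [0.4925 0.2514 0.2588] F tool [-0.19  0.2   0.9 ] M [-0.02  0.04 -0.04] along 0.0657
shift [0.0019 0.004  0.0336] units -0.057
```

{"api": "arm_command", "payload": {"motion": "0 0.001 0 0 0.01;0 0.003 0 0 0.01;0 0.004 0 0 0.01;0 0.004 0 0 0.01;0 0.004 0 0 0.01;0 0.004 0 0 0.01;0 0.004 0 0 0.01;0 0.004 0 0 0.01;0 0.004 0 0 0.01;0 0.004 0 0 0.01"}}

```text
time: 28.52
eef_pos: [0.4942, 0.2562, 0.2602]
tcp_rot: [[-0.939, 0.343, -0.0], [0.343, 0.939, -0.0], [0.0, -0.0, -1.0]]
force: [-0.2, 0.0, -2.5]
gripper_width: 0.193
gripper_force: 91.8
```

```bash
python3 -c "
from h import *;st();to((.492,.2558,.2252),(-.941,.339))"
```

```text
t 28.52 p [0.4942 0.2562 0.2602] F tool [ 0.18 -0.02  2.49] M [-0.04  0.04  0.01] along 0.0627
shift [ 0.0019 -0.0011  0.035 ] units -0.044
```

{"api": "arm_command", "payload": {"motion": "0.001 -0.001 0.004 -0.04 0.01;0.002 -0.001 0.009 -0.04 0.01;0.002 -0.001 0.014 -0.04 0.01;0.002 -0.001 0.019 -0.04 0.01;0.002 -0.001 0.023 -0.04 0.01;0.002 -0.001 0.027 -0.04 0.01;0.002 -0.001 0.03 -0.04 0.01;0.002 -0.001 0.032 -0.04 0.01;0.002 -0.001 0.032 -0.04 0.01;0.002 -0.001 0.032 -0.04 0.01"}}

```text
time: 29.35
eef_pos: [0.492, 0.256, 0.2282]
tcp_rot: [[-0.941, 0.339, 0.0], [0.339, 0.941, 0.0], [-0.0, 0.0, -1.0]]
force: [0.5, 0.2, -1.2]
gripper_width: 0.193
gripper_force: 91.8
```

```bash
python3 -c "
from h import *;st();to((.492,.2558,.2252),(-.941,.339))"
```

```text
t 29.35 p [0.492  0.256  0.2282] F tool [-0.36  0.34  1.15] M [-0.04 -0.    0.01] along 0.0616
shift [-0.0001 -0.0002  0.003 ] units -0.004
```

{"api": "arm_command", "payload": {"motion": "0 0 0.001 0 0.01;0 0 0.002 0 0.01;0 0 0.003 0 0.01;0 0 0.003 0 0.01;0 0 0.003 0 0.015;0 0 0.003 0 0.02;0 0 0.003 0 0.03;0 0 0.003 0 0.05;0 0 0.003 0 0.07;0 0 0.003 0 0.085"}}

```text
time: 30.18
eef_pos: [0.492, 0.256, 0.2252]
tcp_rot: [[-0.941, 0.339, 0.0], [0.339, 0.941, -0.0], [-0.0, -0.0, -1.0]]
force: [0.4, 0.0, -0.1]
gripper_width: 0.766
gripper_force: 0.0
```

{"api": "arm_command", "payload": {"motion": "0 0 0 0 0.085;0 0 0 0 0.085;0 0 0 0 0.085;0 0 0 0 0.085;0 0 -0.004 0 0.085;0 0 -0.012 0 0.085;0 0 -0.025 0 0.085;0 0 -0.045 0 0.085;0 0 -0.07 0 0.085;0 0 -0.1 0 0.085"}}

```text
time: 31.02
eef_pos: [0.4915, 0.2557, 0.3261]
tcp_rot: [[-0.941, 0.339, -0.001], [0.339, 0.941, -0.001], [0.001, -0.001, -1.0]]
force: [0.8, -0.1, -0.8]
gripper_width: 0.997
gripper_force: 0.0
```

{"api": "arm_command", "payload": {"motion": "0.02 0.02 -0.03 0 0.085;0.05 0.03 -0.07 0 0.085;0.085 0.04 -0.09 0 0.085;0.12 0.04 -0.1 0 0.085;0.16 0.04 -0.1 0 0.085;0.19 0.04 -0.1 0 0.085;0.2 0.04 -0.1 0 0.085;0.2 0.04 -0.1 0 0.085;0.2 0.04 -0.1 0 0.085;0.2 0.04 -0.1 0 0.085"}}

```text
time: 31.85
eef_pos: [0.3182, 0.3612, 0.4254]
tcp_rot: [[-0.94, 0.34, 0.0], [0.34, 0.94, 0.0], [-0.0, 0.0, -1.0]]
force: [0.4, -0.6, 1.1]
gripper_width: 0.998
gripper_force: 0.0
```

```bash
python3 - <<'E'
from h import *
st();C={n:cam(n) for n in("scene","top")}
print(sense()["gripper_width"])
T={}
for t in("pole_hook","pole","ring_eye"):
    for n in C: q=optics.tip_of(n,t);print(t,n,[np.round(k["at"],1).tolist() for k in q[:1]])
a=C["scene"]["img"][90:330,160:460];b=C["top"]["img"][110:310,200:530]
b=cv2.resize(b,(400,242));a=cv2.resize(a,(400,320));cv2.imwrite("pics/end.png",np.vstack([a,b])[:,:,::-1])
E
```

```text
t 31.85 p [0.3182 0.3612 0.4254] F tool [-0.61 -0.41 -1.05] M [ 0.01  0.   -0.01] along -0.1226
0.9971939624599234
pole_hook scene [[310.0, 261.9]]
pole_hook top [[296.9, 189.5]]
pole scene [[354.7, 244.1]]
pole top [[277.7, 228.2]]
ring_eye scene [[223.2, 132.3]]
ring_eye top [[455.4, 192.6]]
```

View pics/end.png

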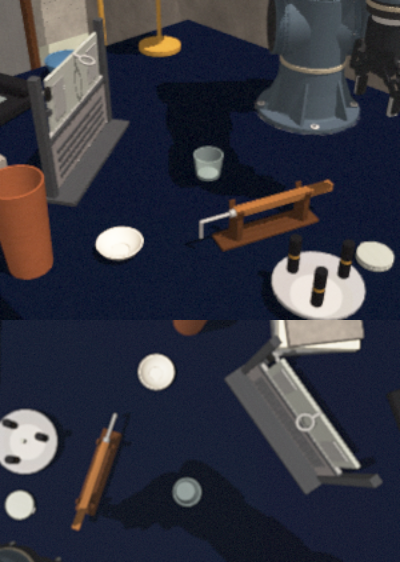

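The flap is upright with its ring clear, the pole lies in both forks with its hook at the same pixel as at the start (310,262), and the other items are undisturbed.

```bash
python3 -c "
from h import *;print(ticket.job_done())"
```

```text
the job is handed in; nothing more can be done
None
```

The flap is shut and stayed shut once the hook was out, the pole is back in its rest the same way round, and the job is handed in; the highest pull I read was about 14 N, sampled between moves.

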